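# Lid the fired jars

## Robot

A 6-joint arm with a two-finger parallel gripper is mounted at the origin on the work surface. World frame = base frame: x ahead of the robot, y to its left, z up, the work surface at z = 0. Lengths are in m, angles in rad, forces in N, time in s.
With the tool pointing down it reaches from about 0.275 to 0.85 m from the base axis. Payload 19 kg.
Tool frame: the origin (TCP) lies midway between the tips of the shut fingers; the grasp point (between the pads) lies bot.pinch_z behind it (bot.pinch_z is the distance from the TCP to the grasp point, in m); z points along the fingers, y is the line along which they close (so a half turn about z gives the same grasp; the last joint's range is limited). The gripper opens to 85 mm and grips with 20 to 120 N. Pads are 22 mm wide; open, the fingers measure 114 mm over their backs; the gripper's body (76 mm by 85 mm) begins 54 mm behind the grasp point. The pads swing forward as they close: fully open they stand 13 mm farther back than shut.
Start: joints at [1.04, 0.15, 1.437, -0, 1.554, -0.134], TCP at [0.222, 0.53, 0.231] pointing down, gripper open.
Joint ranges: [-2.8, 2.8], [-0.68, 2.1], [0.12, 2.68], [-1.39, 4.53], [0.16, 2.79], [-2.81, 2.81]. Speed limits (rad/s): [1.89, 1.89, 2.22, 3.01, 3.01, 3.01].

## Interface

Orientations are given as a rotation vector (axis times angle).
In Python, from cell import bot, viewer, order gives the robot as it stands.
- The arm moves only by the tool send_rows, never from a script. Its argument "commands" is a list of rows, each a list of 2 entries, a list of its own where there are three numbers: the shift along the tool's x, y, z in cm, then the turn about the tool's z in degrees. In form: [[[dx, dy, dz], turn], ...]. A call has 1 to 10 rows; each row shifts and turns the commanded pose from where the row before left it, along the tool's axes as they then stand; what a row does not reach is not made up. A row lasts 1/12 s, in which the tool goes at most 41.7 mm and 7.16 degrees, less where a joint would pass 70% of its speed; a pose out of reach is approached as far as the arm can. A call is refused whole if a number of a shift passes 4.17 or a number of a turn 7.16, either way. A call with a gripper value outside its range is refused whole. "claw" is the closure, from -1 (fully open) to 1 (shut), set as the call begins (left out, the last holds). The fingers move at their own pace and stop on an object; the grip force is fixed at half the most. Time passes only in rows, so rows that do not move let the fingers close. It gives the time, the measured TCP pose, the force, the opening and the grip force at its end, in the units of the state.
- bot.sense(): the state, without advancing time (a new reading comes with each control period).
- viewer.grab_frame(name): name is "scene" or "side" or "wrist"; returns a dict with "color" (400x640x3 uint8, red, green, blue), "depth" (400x640 float32, m along the optical axis (not along the pixel's ray), 0 where there is no reading), "intrinsics" (3x3 intrinsics, pixels), "pose" (4x4, takes a point from camera to world coordinates). Camera axes: x right, y down, z forward; pixel columns grow to the right and rows downward; lengths in m; the calibration is good to about 2 mm. A picture is of the moment at which its call begins.
- order.finish_job(): hands the job in; it is judged then, once.
The state is a dict: "time": time; "qpos": joint angles; "dq": joint speeds; "tau": joint torques, N m; "tcp_pos": TCP position; "orientation": TCP orientation; "ft_force": force on the tool from outside, world axes, zero at the start; "ft_torque": the same for the moment, N m; "grip_width": finger opening in m; "gripper_force": force on a finger pad.
Only numpy, scipy, OpenCV 4.12 (cv2) and the standard library are available. Lean on these libraries where they do the work, as an engineer would, in place of code of your own. Each camera call takes 0.05 s, during which the arm holds its last target. There are 200 camera calls.

## Task

The glaze firing is unpacked: put every lid on the jar it was made for, matching both the glaze and the size, each one sitting home level in the mouth with its disc down on the rim. Set the lids down gently, as the glaze chips if they are dropped or rammed, and leave the jars, the brown tea caddy and the cream cup standing where they are.

Things in the scene. Friction and masses are not known exactly. Their poses are not given: they have to be found in the camera images.
- lid_cobalt_large_knob (a point): large dark cobalt-blue lid, loose, standing on the table (disc 94 mm across, about 0.17 kg; knob 25 mm across; plug below tapers from 70 to 58 mm). Point: middle of its upright round knob, 28 mm tall, on the lid's axis, z up. The lid's domed top, where the knob ends, is 14 mm below it, the disc's underside, which rests on the rim, 23 mm, the plug's underside 35 mm.
- lid_cobalt_small_knob (a point): small dark cobalt-blue lid, loose, standing on the table (disc 70 mm across, about 0.09 kg; knob 22 mm across; plug below tapers from 47 to 35 mm). Point: middle of its upright round knob, 28 mm tall, on the lid's axis, z up. The lid's domed top, where the knob ends, is 14 mm below it, the disc's underside, which rests on the rim, 23 mm, the plug's underside 35 mm.
- lid_celadon_large_knob (a point): large pale celadon-green lid, loose, standing on the table (disc 94 mm across, about 0.17 kg; knob 25 mm across; plug below tapers from 70 to 58 mm). Point: middle of its upright round knob, 28 mm tall, on the lid's axis, z up. The lid's domed top, where the knob ends, is 14 mm below it, the disc's underside, which rests on the rim, 23 mm, the plug's underside 35 mm.
- lid_celadon_small_knob (a point): small pale celadon-green lid, loose, standing on the table (disc 70 mm across, about 0.09 kg; knob 22 mm across; plug below tapers from 47 to 35 mm). Point: middle of its upright round knob, 28 mm tall, on the lid's axis, z up. The lid's domed top, where the knob ends, is 14 mm below it, the disc's underside, which rests on the rim, 23 mm, the plug's underside 35 mm.
- jar_cobalt_large_mouth (a point): the large dark cobalt-blue jar, open and loose (103 mm across the belly, 90 mm across the rim, 85 mm high, 0.55 kg; round mouth 78 mm across inside), standing on the table. The point is the centre of its mouth, level with the top of the rim; z is up, along the jar's axis. With its own lid home, the middle of the lid's knob is 23 mm above this point.
- jar_cobalt_small_mouth (a point): the small dark cobalt-blue jar, open and loose (75 mm across the belly, 66 mm across the rim, 62 mm high, 0.28 kg; round mouth 55 mm across inside), standing on the table. The point is the centre of its mouth, level with the top of the rim; z is up, along the jar's axis. With its own lid home, the middle of the lid's knob is 23 mm above this point.
- jar_celadon_large_mouth (a point): the large pale celadon-green jar, open and loose (103 mm across the belly, 90 mm across the rim, 85 mm high, 0.55 kg; round mouth 78 mm across inside), standing on the table. The point is the centre of its mouth, level with the top of the rim; z is up, along the jar's axis. With its own lid home, the middle of the lid's knob is 23 mm above this point.
- jar_celadon_small_mouth (a point): the small pale celadon-green jar, open and loose (75 mm across the belly, 66 mm across the rim, 62 mm high, 0.28 kg; round mouth 55 mm across inside), standing on the table. The point is the centre of its mouth, level with the top of the rim; z is up, along the jar's axis. With its own lid home, the middle of the lid's knob is 23 mm above this point.
- tenmoku_caddy_mid (a point): bystander: a dark-brown tea caddy, 68 mm across, 87 mm high, already closed by its own lid; the point is on its axis 36 mm above the table. To be left alone.
- cream_cup_mid (a point): bystander: an open cream-coloured cup, 68 mm across, 70 mm high; the point is on its axis half-way up. To be left alone.
Things that resemble listed ones, but are neither listed nor needed, are in the scene too. Leave any red look-alike of the part that bears lid_celadon_large_knob alone.

How it is judged:
At the end, for the whole second after the job is handed in: Each of the four lids is on the jar of its own glaze and size: its knob within 8 mm of the jar's axis and 19.5 to 26.5 mm above the rim (home is 23), level with the jar within 0.08 rad, at rest; every jar stands upright within 40 mm of where it started (horizontal distance between lid_cobalt_large_knob and jar_cobalt_large_mouth below 0.008 m and z of lid_cobalt_large_knob in the frame of jar_cobalt_large_mouth between 0.0195 and 0.0265 m and angle between the z axis of lid_cobalt_large_knob and the z axis of jar_cobalt_large_mouth, either way round below 0.08 rad and angle between each of jar_cobalt_large_mouth, jar_cobalt_small_mouth, jar_celadon_large_mouth, jar_celadon_small_mouth's own z axis and vertical below 0.08 rad and linear speed of each of lid_cobalt_large, lid_cobalt_small, lid_celadon_large, lid_celadon_small below 0.02 m/s and distance of each of jar_cobalt_large_mouth, jar_cobalt_small_mouth, jar_celadon_large_mouth, jar_celadon_small_mouth from where it was at the start of the episode below 0.04 m and horizontal distance between lid_cobalt_small_knob and jar_cobalt_small_mouth below 0.008 m and z of lid_cobalt_small_knob in the frame of jar_cobalt_small_mouth between 0.0195 and 0.0265 m and angle between the z axis of lid_cobalt_small_knob and the z axis of jar_cobalt_small_mouth, either way round below 0.08 rad and horizontal distance between lid_celadon_large_knob and jar_celadon_large_mouth below 0.008 m and z of lid_celadon_large_knob in the frame of jar_celadon_large_mouth between 0.0195 and 0.0265 m and angle between the z axis of lid_celadon_large_knob and the z axis of jar_celadon_large_mouth, either way round below 0.08 rad and horizontal distance between lid_celadon_small_knob and jar_celadon_small_mouth below 0.008 m and z of lid_celadon_small_knob in the frame of jar_celadon_small_mouth between 0.0195 and 0.0265 m and angle between the z axis of lid_celadon_small_knob and the z axis of jar_celadon_small_mouth, either way round below 0.08 rad); the robot touches nothing.
It fails at once if a jar is pushed more than 40 mm from where it stood, or tipped by more than about 20 degrees (distance of any of jar_cobalt_large_mouth, jar_cobalt_small_mouth, jar_celadon_large_mouth, jar_celadon_small_mouth from where it was at the start of the episode above 0.04 m or angle between any of jar_cobalt_large_mouth, jar_cobalt_small_mouth, jar_celadon_large_mouth, jar_celadon_small_mouth's own z axis and vertical above 0.35 rad).
It fails at once if a lid is rammed on a jar (more than 80 N between them): the glaze chips (contact force between any of lid_cobalt_large, lid_cobalt_small, lid_celadon_large, lid_celadon_small and jar_cobalt_large above 80 N or contact force between any of lid_cobalt_large, lid_cobalt_small, lid_celadon_large, lid_celadon_small and jar_cobalt_small above 80 N or contact force between any of lid_cobalt_large, lid_cobalt_small, lid_celadon_large, lid_celadon_small and jar_celadon_large above 80 N or contact force between any of lid_cobalt_large, lid_cobalt_small, lid_celadon_large, lid_celadon_small and jar_celadon_small above 80 N).
It fails at once if a lid is dropped on its jar (it moves faster than 0.5 m/s within about 35 mm of home): the glaze chips ((distance between lid_cobalt_large_knob and jar_cobalt_large_mouth below 0.06 m and linear speed of lid_cobalt_large above 0.5 m/s) or (distance between lid_cobalt_small_knob and jar_cobalt_small_mouth below 0.06 m and linear speed of lid_cobalt_small above 0.5 m/s) or (distance between lid_celadon_large_knob and jar_celadon_large_mouth below 0.06 m and linear speed of lid_celadon_large above 0.5 m/s) or (distance between lid_celadon_small_knob and jar_celadon_small_mouth below 0.06 m and linear speed of lid_celadon_small above 0.5 m/s)).
It fails at once if the brown tea caddy or the cream cup is pushed more than 40 mm or knocked over (distance of any of tenmoku_caddy_mid, cream_cup_mid from where it was at the start of the episode above 0.04 m or angle between any of tenmoku_caddy_mid, cream_cup_mid's own z axis and vertical above 0.35 rad).
It also fails if it takes over 115 s, if anything falls off the work surface, if the arm or the gripper's body presses on something with over 40 N, if the wrist force passes 120 N, or if a joint passes its speed limit or range.

## Working session

There is one attempt and no reset: what is moved stays moved. The work goes in short steps, Python scripts to look and compute and a tool call to move; the robot and the scene stay as the last step left them, time stands still between calls to the robot, and variables do not carry over. Pictures are saved under pics/ and viewed, at most 14 in all, crops included, and the job is handed in when it is done.

Besides the shell and the picture viewer there is one more tool, called after ">>>" by a JSON object that holds its "name" and its "arguments". send_rows: Moves the arm, as the interface text tells. Its arguments: {"type":"object","properties":{"commands":{"type":"array"},"claw":{"type":"number"}},"required":["commands"]}

```bash
mkdir -p pics; ls
cat > h.py <<'E'
import numpy as np, cv2, pickle
from cell import bot, viewer, order
def snap(cam,name):
    f=viewer.grab_frame(cam); cv2.imwrite(f'pics/{name}.png',f['color'][:,:,::-1]); pickle.dump(f,open(f'pics/{name}.pkl','wb')); return f
def load(n): return pickle.load(open(f'pics/{n}.pkl','rb'))
def cloud(f):
    K=f['intrinsics'];d=f['depth'];v,u=np.mgrid[:d.shape[0],:d.shape[1]]
    P=np.stack([(u-K[0,2])/K[0,0]*d,(v-K[1,2])/K[1,1]*d,d],-1)
    return P@f['pose'][:3,:3].T+f['pose'][:3,3]
E
python3 - <<'E'
from h import *
s=snap('scene','s1'); snap('side','d1')
print(bot.sense(), bot.pinch_z)
for n in('s1','d1'): print(load(n)['pose'].round(3).tolist(), load(n)['intrinsics'][0,0])
E
```

```text
pics
{'time': 0.1, 'qpos': array([ 1.03998785e+00,  1.50942684e-01,  1.43792657e+00,  3.03433307e-05,
        1.55376482e+00, -1.34009588e-01]), 'dq': array([ 0.00012078, -0.00184753, -0.00022888,  0.00038273,  0.00369967,
        0.00079953]), 'tau': array([ 4.11767804e-03, -7.14379835e+01, -5.71783733e+01, -2.11250344e-04,
        7.13866742e-03, -1.76887597e-04]), 'tcp_pos': array([0.22213278, 0.53014693, 0.23075212]), 'orientation': array([-6.19137361e-01, -3.07960317e+00,  1.53057914e-03]), 'ft_force': array([ 0.62405572, -0.88544908,  0.00120297]), 'ft_torque': array([ 0.04302963, -0.02639052, -0.03007637]), 'gripper_force': 0.0, 'grip_width': 0.08546964184892605} 0.0187
[[0.683, 0.586, -0.436, 1.103], [0.73, -0.541, 0.417, -0.641], [0.009, -0.603, -0.797, 1.282], [0.0, 0.0, 0.0, 1.0]] 511.81385773654137
[[0.952, -0.241, 0.189, 0.157], [-0.306, -0.725, 0.617, -0.893], [-0.012, -0.645, -0.764, 1.151], [0.0, 0.0, 0.0, 1.0]] 504.83738638078614
```

View pics/s1.png

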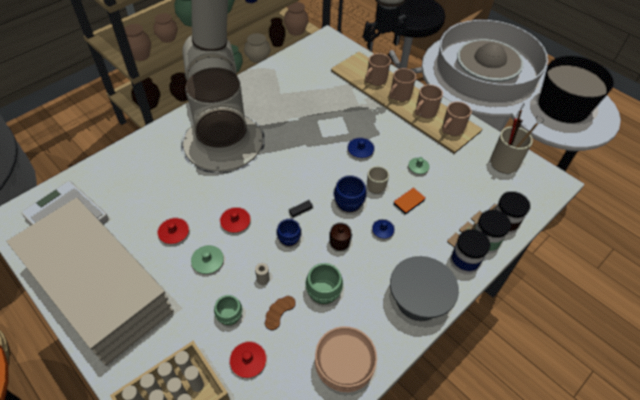

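View pics/d1.png

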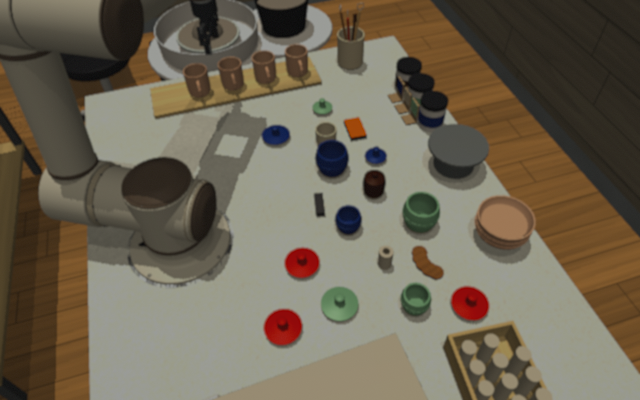

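Scene picture lids: cobalt large (361,148), cobalt small (383,229), celadon large (208,260), celadon small (419,166). Jars: cobalt large (350,194), cobalt small (289,232), celadon large (324,283), celadon small (228,310). Caddy is at (340,236), cup at (377,180); the red lids are decoys.

```bash
cat >> h.py <<'E'
from scipy.optimize import least_squares
LID={'Lcob':((361,148),.049,.047),'Scob':((383,229),.049,.035),'Lcel':((208,260),.049,.047),'Scel':((419,166),.049,.035)}
JAR={'JLcob':((350,190),.085,.045,.039),'JScob':((289,229),.062,.033,.0275),'JLcel':((324,280),.085,.045,.039),'JScel':((228,306),.062,.033,.0275),'cup':((377,175),.07,.034,.03),'caddy':((340,232),.087,.034,0)}
E
python3 - <<'E'
from h import *
C={n:cloud(load(n)) for n in('s1','d1')}
for n,c in C.items():
    v=load(n)['depth']>0; q=c[v&(abs(c[...,2])<.02)&(c[...,0]>.2)&(c[...,0]<.8)&(abs(c[...,1])<.5)]; print(n,'table z',np.median(q[:,2]))
P=C['s1']
for k,((u,v),h,r) in LID.items():
    seed=np.median(P[v-3:v+4,u-3:u+4].reshape(-1,3),0)[:2]
    for n in C:
        q=C[n].reshape(-1,3); q=q[(np.hypot(*(q[:,:2]-seed).T)<.06)&(q[:,2]>.008)&(q[:,2]<.07)]
        t=q[q[:,2]>.040]; d=q[(q[:,2]<.034)&(q[:,2]>.012)]
        (cx,cy),rr=cv2.minEnclosingCircle(d[:,:2].astype(np.float32))
        print(k,n,'knob',t.mean(0).round(4),len(t),'zmax',q[:,2].max().round(4),'disc',round(cx,4),round(cy,4),round(rr,4))
for k,((u,v),h,ro,ri) in JAR.items():
    seed=np.median(P[v-3:v+4,u-3:u+4].reshape(-1,3),0)[:2]
    for n in C:
        q=C[n].reshape(-1,3); q=q[(np.hypot(*(q[:,:2]-seed).T)<.075)&(q[:,2]>h-.006)&(q[:,2]<h+.02)]
        if len(q)<8: print(k,n,len(q));continue
        rm=(ro+ri)/2
        s=least_squares(lambda c:np.hypot(*(q[:,:2]-c).T)-rm,q[:,:2].mean(0),loss='soft_l1',f_scale=.003).x
        (cx,cy),rr=cv2.minEnclosingCircle(q[:,:2].astype(np.float32))
        print(k,n,seed.round(3),'fit',s.round(4),'enc',round(cx,4),round(cy,4),round(rr,4),len(q),'z',np.median(q[:,2]).round(4))
E
```

```text
s1 table z 0.00034002547047151666
d1 table z -0.0005380173314395442
Lcob s1 knob [0.3556 0.3163 0.0471] 37 zmax 0.0541 disc 0.3545 0.3186 0.0492
Lcob d1 knob [0.3508 0.3131 0.0456] 38 zmax 0.052 disc 0.353 0.3162 0.0503
Scob s1 knob [0.6295 0.1221 0.048 ] 41 zmax 0.0541 disc 0.628 0.1248 0.0375
Scob d1 knob [0.6249 0.1209 0.0458] 30 zmax 0.0512 disc 0.6252 0.1196 0.0373
Lcel s1 knob [ 0.3581 -0.3256  0.0474] 52 zmax 0.0531 disc 0.3567 -0.3241 0.0485
Lcel d1 knob [ 0.3537 -0.3284  0.0469] 73 zmax 0.0534 disc 0.3542 -0.3262 0.0477
Scel s1 knob [0.5404 0.3984 0.0474] 31 zmax 0.0539 disc 0.5392 0.3988 0.0367
Scel d1 knob [0.5365 0.3951 0.0461] 22 zmax 0.0506 disc 0.5356 0.398 0.0384
JLcob s1 [0.461 0.156] fit [0.4847 0.1259] enc 0.483 0.1268 0.0468 126 z 0.084
JLcob d1 [0.461 0.156] fit [0.4812 0.1235] enc 0.4754 0.1362 0.0561 126 z 0.0832
JScob s1 [ 0.438 -0.084] fit [ 0.4584 -0.1021] enc 0.4588 -0.1016 0.0355 141 z 0.0606
JScob d1 [ 0.438 -0.084] fit [ 0.4549 -0.1042] enc 0.4539 -0.1037 0.0361 147 z 0.0602
JLcel s1 [ 0.632 -0.125] fit [ 0.6538 -0.1487] enc 0.6535 -0.1481 0.0469 223 z 0.0843
JLcel d1 [ 0.632 -0.125] fit [ 0.6504 -0.1504] enc 0.6522 -0.152 0.0487 214 z 0.083
JScel s1 [ 0.512 -0.371] fit [ 0.5342 -0.3837] enc 0.5346 -0.3835 0.0347 172 z 0.0613
JScel d1 [ 0.512 -0.371] fit [ 0.5306 -0.3857] enc 0.5301 -0.3861 0.0348 204 z 0.0605
cup s1 [0.481 0.258] fit [0.5008 0.2341] enc 0.5005 0.2347 0.0364 104 z 0.0688
cup d1 [0.481 0.258] fit [0.4972 0.2318] enc 0.4975 0.229 0.0395 90 z 0.0681
caddy s1 [ 0.576 -0.01 ] fit [ 0.5585 -0.0125] enc 0.5727 -0.0035 0.0088 23 z 0.0854
caddy d1 [ 0.576 -0.01 ] fit [ 0.583  -0.0011] enc 0.5679 -0.0056 0.0088 22 z 0.0841
```

>>> {"name": "send_rows", "arguments": {"commands": [[[0,0,1],6.73],[[0,0,1],6.73],[[0,0,1],6.73],[[0,0,1],6.73],[[0,0,1],6.73],[[0,0,1],6.73],[[0,0,1],6.73],[[0,0,1],6.73],[[0,0,1],6.73],[[0,0,0],6.69]]}}

```text
time: 0.93
tcp_pos: [0.2218, 0.5294, 0.1389]
orientation: [2.227, 2.214, -0.005]
ft_force: [-1.0, -0.2, -1.2]
grip_width: 0.0853
gripper_force: 0.0
```

>>> {"name": "send_rows", "arguments": {"commands": [[[-3.1,1.88,0],0],[[-3.1,1.88,0],0],[[-3.1,1.88,0],0],[[-3.1,1.88,0],0],[[-3.1,1.88,0],0],[[-3.0,1.88,0],0],[[-3.0,1.87,0],0],[[0,0,0],0],[[0,0,0],0]]}}

```text
time: 1.68
tcp_pos: [0.3545, 0.314, 0.1412]
orientation: [-2.225, -2.218, 0.0]
ft_force: [-0.8, 0.2, 1.0]
grip_width: 0.0851
gripper_force: 0.0
```

Run:
```python
from h import *
s=bot.sense(); print(s['time'],s['tcp_pos'],s['orientation'],s['ft_force'])
f=snap('wrist','w1'); print(f['pose'].round(3).tolist(),f['intrinsics'].tolist())
```

```text
1.6833 [0.3544797  0.31403406 0.14121142] [-2.22490954e+00 -2.21791790e+00  3.85686450e-04] [-0.83867684  0.23030552  0.99541577]
[[1.0, -0.004, -0.0, 0.355], [-0.004, -0.966, -0.258, 0.379], [0.001, 0.258, -0.966, 0.286], [0.0, 0.0, 0.0, 1.0]] [[301.9454550475989, 0.0, 323.26068715882224], [0.0, 301.9454550475989, 199.58924117565866], [0.0, 0.0, 1.0]]
```

View pics/w1.png

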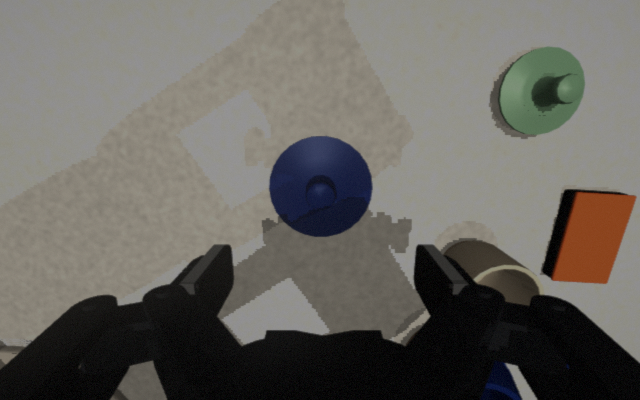

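The wrist picture shows the cobalt lid disc centred at about (321,186), with the knob at (321,193), midway between the fingers (231 and 416).

```bash
cat >> h.py <<'E'
def knob(n,seed,z0=0.):
    q=cloud(load(n)).reshape(-1,3); q=q[(np.hypot(*(q[:,:2]-seed).T)<.055)&(q[:,2]>z0+.008)&(q[:,2]<z0+.06)]
    t=q[(q[:,2]>z0+.044)]; d=q[(q[:,2]<z0+.034)&(q[:,2]>z0+.012)]
    (cx,cy),r=cv2.minEnclosingCircle(d[:,:2].astype(np.float32))
    return t.mean(0).round(4),len(t),(round(cx,4),round(cy,4),round(r,4))
E
python3 - <<'E'
from h import *
print(knob('w1',[.354,.316]))
E
```

```text
(array([0.3529, 0.3195, 0.0498]), 684, (0.3528, 0.3184, 0.0471))
```

>>> {"name": "send_rows", "arguments": {"commands": [[[0.3,-0.05,2.0],0],[[0,0,2.0],0],[[0,0,2.0],0],[[0,0,2.0],0],[[0,0,1.5],0],[[0,0,1.0],0],[[0,0,0.7],0],[[0,0,0.4],0],[[0,0,0],0],[[0,0,0],0]]}}

```text
time: 2.57
tcp_pos: [0.3534, 0.3186, 0.0258]
orientation: [2.221, 2.222, 0.001]
ft_force: [0.9, -0.9, -0.3]
grip_width: 0.0856
gripper_force: 0.0
```

>>> {"name": "send_rows", "arguments": {"commands": [[[0,0,0],0],[[0,0,0],0],[[0,0,0],0],[[0,0,0],0],[[0,0,0],0],[[0,0,0],0],[[0,0,0],0],[[0,0,0],0]], "claw": 1}}

```text
time: 3.23
tcp_pos: [0.3534, 0.3184, 0.0257]
orientation: [2.221, 2.221, 0.001]
ft_force: [-1.4, -0.8, 5.8]
grip_width: 0.023
gripper_force: 58.6
```

>>> {"name": "send_rows", "arguments": {"commands": [[[0,0,-0.5],0],[[0,0,-1.5],0],[[0,0,-2.5],0],[[0,0,-2.5],0],[[0,0,-2.5],0],[[0,0,-2.0],0],[[0,0,-1.5],0],[[0,0,-0.5],0]]}}

```text
time: 3.9
tcp_pos: [0.3538, 0.3187, 0.1628]
orientation: [2.221, 2.221, 0.005]
ft_force: [0.0, 0.7, -1.9]
grip_width: 0.0231
gripper_force: 59.0
```

>>> {"name": "send_rows", "arguments": {"commands": [[[-0.9,0.6,0],0],[[-2.2,1.5,0],0],[[-2.8,1.9,0],0],[[-2.8,1.9,0],0],[[-2.8,1.9,0],0],[[-2.8,1.9,0],0],[[-2.8,1.8,0],0],[[-1.7,1.1,0],0],[[-0.55,0.35,0],0],[[0,0,0],0]]}}

```text
time: 4.73
tcp_pos: [0.483, 0.1231, 0.159]
orientation: [-2.223, -2.218, 0.003]
ft_force: [-0.4, 0.5, -1.8]
grip_width: 0.0227
gripper_force: 59.1
```

Run:
```python
from h import *
for i in range(6): viewer.grab_frame('wrist') if i==0 else 0
s=bot.sense(); print(s['time'],s['tcp_pos'],s['orientation'],s['grip_width'],s['ft_force'])
a=[snap(c,n) for c,n in(('wrist','w2'),('scene','s2'),('side','d2'))]
I=np.hstack([cv2.resize(a[0]['color'],(400,250)),cv2.resize(a[1]['color'][100:300,230:480],(400,320))[:250]])
J=np.hstack([cv2.resize(a[2]['color'][70:270,200:450],(400,320)),cv2.resize(a[1]['color'][80:280,230:480],(400,320))])
cv2.imwrite('pics/c2.png',np.vstack([np.hstack([cv2.resize(a[0]['color'],(400,250)),np.zeros((250,400,3),np.uint8)]),J])[:,:,::-1])
```

```text
4.7833 [0.48243094 0.12422566 0.15927616] [-2.22209586e+00 -2.21911010e+00  2.12523272e-03] 0.023579875979379994 [-0.65190163  0.99120535 -1.80318648]
```

View pics/c2.png

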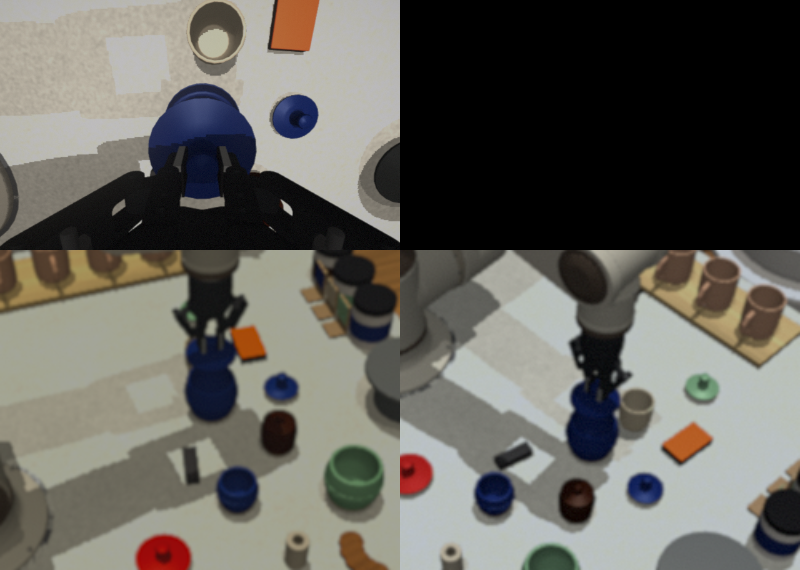

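The lid hangs level above the cobalt jar (wrist view: disc at (203,140), jar rim peeking out behind at (203,95)). Comparing disc and rim centres.

```bash
cat >> h.py <<'E'
def circ(n,seed,z1,z2,r,R=.07):
    q=cloud(load(n)).reshape(-1,3); q=q[(np.hypot(*(q[:,:2]-seed).T)<R)&(q[:,2]>z1)&(q[:,2]<z2)]
    if len(q)<10: return len(q)
    # outer boundary via angular bins
    c=np.array(seed,float)
    for _ in range(10):
        a=np.arctan2(*(q[:,:2]-c).T[::-1]); d=np.hypot(*(q[:,:2]-c).T); b=(a*12/np.pi).astype(int)
        o=np.array([q[b==k][d[b==k].argmax(),:2] for k in set(b) if (d[b==k].max()>.8*r)])
        if len(o)<4:return 'few'
        c=least_squares(lambda c:np.hypot(*(o-c).T)-r,c,loss='soft_l1',f_scale=.001).x
    return c.round(4),len(o)
E
python3 - <<'E'
from h import *
print(bot.sense()['tcp_pos'])
for n in('w2','s2','d2'): print(n,'disc',circ(n,[.482,.124],.146,.158,.047),'rim',circ(n,[.482,.124],.078,.092,.045,.052))
for n in('s1','d1'): print(n,'rim',circ(n,[.483,.1247],.079,.092,.045,.052))
for n in('s1','d1','w1'): print(n,'disc',circ(n,[.3535,.317],.01,.022,.047,.055))
E
```

```text
[0.48211201 0.12557862 0.15997768]
w2 disc (array([0.4833, 0.1241]), 19) rim (array([0.4836, 0.1288]), 10)
s2 disc (array([0.4849, 0.1242]), 19) rim (array([0.4862, 0.1232]), 17)
d2 disc (array([0.4815, 0.1232]), 20) rim (array([0.4811, 0.1219]), 18)
s1 rim (array([0.4855, 0.1255]), 23)
d1 rim (array([0.4812, 0.1227]), 23)
s1 disc (array([0.3536, 0.3183]), 23)
d1 disc (array([0.3512, 0.3161]), 23)
w1 disc (array([0.3529, 0.3184]), 23)
```

>>> {"name": "send_rows", "arguments": {"commands": [[[0,0,0.6],0],[[0,0,1.0],0],[[0,0,1.0],0],[[0,0,1.0],0],[[0,0,0.8],0],[[0,0,0.5],0],[[0,0,0.3],0],[[0,0,0.2],0],[[0,0,0],0]]}}

```text
time: 5.68
tcp_pos: [0.4827, 0.1248, 0.1061]
orientation: [-2.221, -2.221, 0.0]
ft_force: [0.0, 0.3, -2.2]
grip_width: 0.0229
gripper_force: 59.1
```

>>> {"name": "send_rows", "arguments": {"commands": [[[0,0,0.15],0],[[0,0,0.15],0],[[0,0,0.1],0],[[0,0,0.1],0],[[0,0,0.1],0],[[0,0,0],0]]}}

```text
time: 6.18
tcp_pos: [0.4827, 0.1248, 0.1001]
orientation: [-2.221, -2.221, 0.0]
ft_force: [-0.3, 0.1, -2.7]
grip_width: 0.0226
gripper_force: 59.1
```

>>> {"name": "send_rows", "arguments": {"commands": [[[0,0,0.05],0],[[0,0,0.05],0],[[0,0,0.05],0],[[0,0,0],0],[[0,0,0],0]]}}

```text
time: 6.6
tcp_pos: [0.4828, 0.1248, 0.0988]
orientation: [2.221, 2.221, -0.0]
ft_force: [-0.2, 0.2, -2.3]
grip_width: 0.0233
gripper_force: 59.1
```

>>> {"name": "send_rows", "arguments": {"commands": [[[0,0,0.05],0],[[0,0,0.05],0],[[0,0,0],0],[[0,0,0],0]]}}

```text
time: 6.93
tcp_pos: [0.4829, 0.1248, 0.0985]
orientation: [2.221, 2.221, 0.001]
ft_force: [-4.0, -0.9, 9.7]
grip_width: 0.023
gripper_force: 60.2
```

>>> {"name": "send_rows", "arguments": {"commands": [[[0,0,0],0],[[0,0,0],0],[[0,0,0],0],[[0,0,0],0],[[0,0,0],0]], "claw": 0}}

```text
time: 7.35
tcp_pos: [0.4828, 0.1248, 0.0977]
orientation: [2.221, 2.222, -0.0]
ft_force: [-0.2, -0.4, 0.5]
grip_width: 0.0429
gripper_force: 0.0
```

>>> {"name": "send_rows", "arguments": {"commands": [[[0,0,-0.5],0],[[0,0,-1.0],0],[[0,0,-1.5],0],[[0,0,-1.5],0],[[0,0,-1.0],0],[[0,0,-0.5],0]]}}

```text
time: 7.85
tcp_pos: [0.4833, 0.1249, 0.1599]
orientation: [2.22, 2.22, 0.003]
ft_force: [-0.1, 0.1, 0.3]
grip_width: 0.0428
gripper_force: 0.0
```

>>> {"name": "send_rows", "arguments": {"commands": [[[0,1.0,0],0],[[0,2.0,0],0],[[0,2.5,0],0],[[-0.3,2.5,0],0],[[0,2.5,0],0],[[0,2.0,0],0],[[0,1.3,0],0],[[0,0.5,0],0],[[0,0,0],0],[[0,0,0],0]], "claw": -1}}

```text
time: 8.68
tcp_pos: [0.6253, 0.1218, 0.1571]
orientation: [-2.221, -2.221, 0.002]
ft_force: [-0.7, 0.2, 0.2]
grip_width: 0.0854
gripper_force: 0.0
```

Run:
```python
from h import *
snap('wrist','w3');snap('scene','s3');snap('side','d3')
s=bot.sense(); print(s['time'],s['tcp_pos'])
print(knob('w3',[.626,.1215]))
for n in('w3','s3','d3'): print(n,circ(n,[.6265,.1215],.01,.022,.035,.045))
for n in('s3','d3'): print(n,'placed',circ(n,[.4828,.1248],.085,.097,.047,.055),cloud(load(n))[...,2][np.hypot(cloud(load(n))[...,0]-.483,cloud(load(n))[...,1]-.125)<.04].max())
```

```text
8.8333 [0.62515851 0.12191528 0.15800371]
(array([0.6274, 0.1261, 0.0496]), 471, (0.6276, 0.1251, 0.0351))
w3 (array([0.6276, 0.1252]), 23)
s3 (array([0.6281, 0.1256]), 23)
d3 (array([0.626 , 0.1238]), 21)
s3 placed (array([0.485, 0.125]), 23) 0.5673410681930231
d3 placed (array([0.4822, 0.1223]), 23) 0.5629631375705091
```

View pics/d3.png

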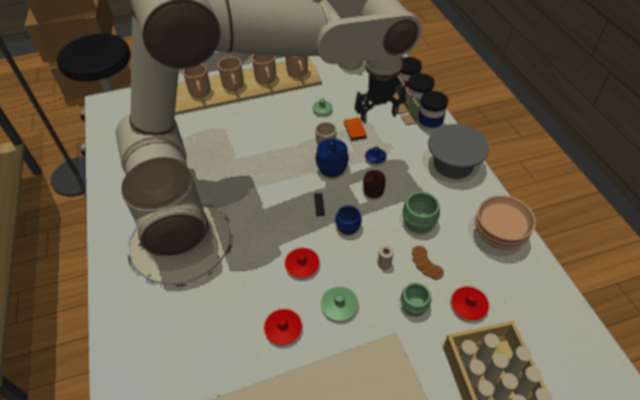

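The first lid sits on the cobalt jar at (332,152), centred to about 1 mm. Next is the small cobalt lid at (375,155).

Run:
```python
from h import *
E={}
for k,c,h,r in(('JScob',(.4567,-.1031),.062,.033),('JLcel',(.652,-.1495),.085,.045),('JScel',(.5324,-.3847),.062,.033)): print(k,[circ(n,c,h-.006,h+.008,r,r+.008) for n in('s1','d1')])
for k,c,r in(('Lcel',(.356,-.3255),.047),('Scel',(.538,.398),.035)): print(k,[circ(n,c,.01,.022,r,r+.01) for n in('s1','d1')])
```

```text
JScob [(array([ 0.4584, -0.1028]), 23), (array([ 0.4549, -0.1046]), 23)]
JLcel [(array([ 0.6541, -0.149 ]), 23), (array([ 0.6506, -0.151 ]), 23)]
JScel [(array([ 0.5345, -0.3837]), 23), (array([ 0.5304, -0.3859]), 23)]
Lcel [(array([ 0.356 , -0.3249]), 23), (array([ 0.3544, -0.3267]), 23)]
Scel [(array([0.5394, 0.4006]), 21), (array([0.536 , 0.3971]), 21)]
```

>>> {"name": "send_rows", "arguments": {"commands": [[[0.3,0.18,2.0],0],[[0,0,2.5],0],[[0,0,2.5],0],[[0,0,2.0],0],[[0,0,1.5],0],[[0,0,1.2],0],[[0,0,0.8],0],[[0,0,0.5],0],[[0,0,0],0],[[0,0,0],0]]}}

```text
time: 9.67
tcp_pos: [0.6278, 0.1248, 0.0284]
orientation: [2.221, 2.221, 0.001]
ft_force: [0.3, -0.0, -0.6]
grip_width: 0.0854
gripper_force: 0.0
```

>>> {"name": "send_rows", "arguments": {"commands": [[[0,0,0],0],[[0,0,0],0],[[0,0,0],0],[[0,0,0],0],[[0,0,0],0],[[0,0,0],0],[[0,0,0],0],[[0,0,0],0]], "claw": 1}}

```text
time: 10.33
tcp_pos: [0.6276, 0.1248, 0.028]
orientation: [2.221, 2.221, 0.0]
ft_force: [-1.5, -0.1, 4.6]
grip_width: 0.02
gripper_force: 58.7
```

>>> {"name": "send_rows", "arguments": {"commands": [[[0,0,-0.5],0],[[0,0,-1.5],0],[[0,0,-2.5],0],[[0,0,-2.5],0],[[0,0,-2.5],0],[[0,0,-2.0],0],[[0,0,-1.0],0],[[0,0,-0.5],0]]}}

```text
time: 11.0
tcp_pos: [0.6279, 0.1249, 0.1594]
orientation: [2.22, 2.221, 0.002]
ft_force: [0.2, -0.9, -1.6]
grip_width: 0.0202
gripper_force: 58.8
```

>>> {"name": "send_rows", "arguments": {"commands": [[[-1.0,-0.75,0],0],[[-2.2,-1.65,0],0],[[-3.0,-2.25,0],0],[[-3.2,-2.4,0],0],[[-3.2,-2.4,0],0],[[-3.2,-2.4,0],0],[[-3.0,-2.25,0],0],[[-2.2,-1.65,0],0],[[-1.3,-0.95,0],0],[[-0.55,-0.38,0],0]]}}

```text
time: 11.83
tcp_pos: [0.4546, -0.1053, 0.1566]
orientation: [-2.223, -2.218, 0.002]
ft_force: [-0.1, -0.4, -2.1]
grip_width: 0.02
gripper_force: 58.8
```

>>> {"name": "send_rows", "arguments": {"commands": [[[0,0,0.5],0],[[0,0,0.5],0],[[0,0,0],0],[[0,0,0],0]]}}

```text
time: 12.17
tcp_pos: [0.4569, -0.1028, 0.147]
orientation: [-2.219, -2.222, 0.001]
ft_force: [-0.2, 0.3, -1.5]
grip_width: 0.0201
gripper_force: 58.8
```

Run:
```python
from h import *
snap('scene','s4');snap('side','d4');snap('wrist','w4')
s=bot.sense(); t=s['tcp_pos'];print(s['time'],t,s['grip_width'],s['ft_force'])
for n in('w4','s4','d4'): print(n,'disc',circ(n,t[:2],t[2]-.019,t[2]-.004,.035,.045),'rim',circ(n,[.4567,-.1037],.056,.07,.033,.041))
```

```text
12.3167 [ 0.45710042 -0.10314761  0.14770576] 0.019689703296772384 [-0.83543603  0.9043732  -1.01016413]
w4 disc (array([ 0.4575, -0.1028]), 19) rim (array([ 0.4567, -0.0992]), 12)
s4 disc (array([ 0.4587, -0.1025]), 17) rim (array([ 0.4589, -0.103 ]), 18)
d4 disc (array([ 0.4562, -0.1042]), 18) rim (array([ 0.454 , -0.1058]), 21)
```

>>> {"name": "send_rows", "arguments": {"commands": [[[-0.05,-0.05,0.6],0],[[0,0,1.1],0],[[0,0,1.3],0],[[0,0,1.2],0],[[0,0,0.9],0],[[0,0,0.6],0],[[0,0,0.4],0],[[0,0,0.3],0],[[0,0,0],0]]}}

```text
time: 13.07
tcp_pos: [0.4562, -0.1042, 0.0835]
orientation: [-2.221, -2.221, 0.0]
ft_force: [-0.6, -0.4, -0.6]
grip_width: 0.0198
gripper_force: 58.8
```

>>> {"name": "send_rows", "arguments": {"commands": [[[0,0,0.1],0],[[0,0,0.1],0],[[0,0,0.1],0],[[0,0,0.05],0],[[0,0,0],0],[[0,0,0],0]]}}

```text
time: 13.57
tcp_pos: [0.4563, -0.1042, 0.0804]
orientation: [2.221, 2.221, -0.0]
ft_force: [0.4, -0.6, -0.8]
grip_width: 0.02
gripper_force: 58.8
```

>>> {"name": "send_rows", "arguments": {"commands": [[[0,0,0.1],0],[[0,0,0.05],0],[[0,0,0.05],0],[[0,0,0.05],0],[[0,0,0],0],[[0,0,0],0]]}}

```text
time: 14.07
tcp_pos: [0.4564, -0.1043, 0.078]
orientation: [2.221, 2.221, 0.0]
ft_force: [-0.4, 0.7, 3.5]
grip_width: 0.0198
gripper_force: 59.4
```

>>> {"name": "send_rows", "arguments": {"commands": [[[0,0,0.03],0],[[0,0,0],0],[[0,0,0],0],[[0,0,0],0],[[0,0,0],0]], "claw": 0}}

```text
time: 14.48
tcp_pos: [0.4562, -0.1042, 0.0774]
orientation: [-2.221, -2.221, 0.0]
ft_force: [-0.6, -0.4, 0.5]
grip_width: 0.0427
gripper_force: 0.0
```

>>> {"name": "send_rows", "arguments": {"commands": [[[0,0,-0.5],0],[[0,0,-1.0],0],[[0,0,-1.5],0],[[0,0,-2.0],0],[[0,0,-1.5],0],[[0,0,-1.0],0],[[0,0,-0.5],0]]}}

```text
time: 15.07
tcp_pos: [0.4567, -0.1044, 0.1594]
orientation: [2.22, 2.22, 0.001]
ft_force: [0.6, -0.5, 0.1]
grip_width: 0.0424
gripper_force: 0.0
```

>>> {"name": "send_rows", "arguments": {"commands": [[[-1.0,-0.45,0],0],[[-2.2,-1.0,0],0],[[-3.0,-1.35,0],0],[[-3.2,-1.45,0],0],[[-3.2,-1.45,0],0],[[-3.2,-1.45,0],0],[[-3.0,-1.35,0],0],[[-2.0,-0.95,0],0],[[-1.0,-0.45,0],0],[[-0.35,-0.2,0],0]], "claw": -1}}

```text
time: 15.9
tcp_pos: [0.354, -0.327, 0.1567]
orientation: [-2.223, -2.218, 0.0]
ft_force: [0.3, 0.2, 1.6]
grip_width: 0.0854
gripper_force: 0.0
```

>>> {"name": "send_rows", "arguments": {"commands": [[[0,0,0.5],0],[[0,0,0.5],0],[[0,0,0],0],[[0,0,0],0]]}}

```text
time: 16.23
tcp_pos: [0.3556, -0.3246, 0.1471]
orientation: [-2.219, -2.223, -0.0]
ft_force: [-0.3, 0.3, -0.1]
grip_width: 0.0858
gripper_force: 0.0
```

Run:
```python
from h import *
a=snap('wrist','w5');b=snap('scene','s5');c=snap('side','d5')
s=bot.sense(); print(s['time'],s['tcp_pos'])
for n in('w5','s5','d5'): print(n,circ(n,[.3555,-.3258],.01,.022,.047,.057))
for n in('s5','d5'): print(n,'placed',circ(n,[.4565,-.104],.062,.075,.035,.042),'JLcel',circ(n,[.6525,-.15],.079,.092,.045,.053))
cv2.imwrite('pics/c5.png',np.hstack([cv2.resize(a['color'],(400,250)),cv2.resize(b['color'][180:320,180:404],(400,250))])[:,:,::-1])
```

```text
16.3833 [ 0.35566725 -0.32527551  0.14771712]
w5 (array([ 0.3553, -0.3252]), 23)
s5 (array([ 0.3562, -0.3246]), 23)
d5 (array([ 0.3543, -0.3267]), 23)
s5 placed (array([ 0.4586, -0.1044]), 23) JLcel (array([ 0.6542, -0.1491]), 23)
d5 placed 0 JLcel (array([ 0.6509, -0.1508]), 23)
```

View pics/c5.png

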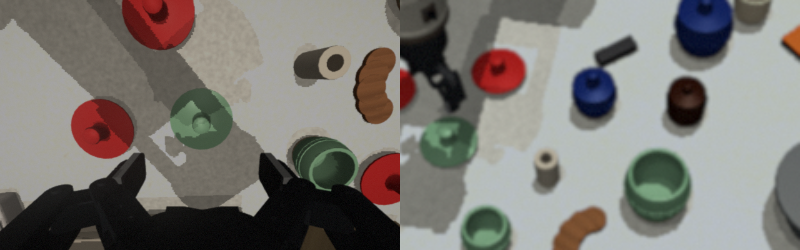

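Wrist picture: celadon lid at (201,119) centred between the fingers, red knob at (97,133) clear of them. Scene crop: both cobalt lids are home. Grasping the large celadon lid.

>>> {"name": "send_rows", "arguments": {"commands": [[[0,0,2.0],0],[[0,0,2.2],0],[[0,0,2.2],0],[[0,0,1.8],0],[[0,0,1.4],0],[[0,0,1.1],0],[[0,0,0.8],0],[[0,0,0.5],0],[[0,0,0],0],[[0,0,0],0]]}}

```text
time: 17.22
tcp_pos: [0.3555, -0.3259, 0.028]
orientation: [2.221, 2.221, -0.0]
ft_force: [0.3, 0.6, 0.3]
grip_width: 0.0853
gripper_force: 0.0
```

>>> {"name": "send_rows", "arguments": {"commands": [[[0,0,0],0],[[0,0,0],0],[[0,0,0],0],[[0,0,0],0],[[0,0,0],0],[[0,0,0],0],[[0,0,0],0],[[0,0,0],0]], "claw": 1}}

```text
time: 17.88
tcp_pos: [0.3554, -0.3258, 0.028]
orientation: [2.221, 2.221, -0.0]
ft_force: [-1.3, 1.7, 6.5]
grip_width: 0.023
gripper_force: 58.7
```

>>> {"name": "send_rows", "arguments": {"commands": [[[0,0,-0.5],0],[[0,0,-1.5],0],[[0,0,-2.5],0],[[0,0,-2.5],0],[[0,0,-2.5],0],[[0,0,-2.0],0],[[0,0,-1.0],0],[[0,0,-0.5],0]]}}

```text
time: 18.55
tcp_pos: [0.3555, -0.326, 0.1589]
orientation: [2.22, 2.22, -0.0]
ft_force: [-0.3, 0.4, -1.8]
grip_width: 0.0226
gripper_force: 58.9
```

>>> {"name": "send_rows", "arguments": {"commands": [[[0.5,0.9,0],0],[[1.0,1.7,0],0],[[1.5,2.5,0],0],[[1.7,2.8,0],0],[[1.7,2.8,0],0],[[1.7,2.8,0],0],[[1.7,2.8,0],0],[[1.7,2.8,0],0],[[1.7,2.8,0],0],[[1.5,2.8,0],0]]}}

```text
time: 19.38
tcp_pos: [0.6035, -0.1764, 0.1555]
orientation: [-2.219, -2.22, 0.001]
ft_force: [0.9, -0.6, -2.0]
grip_width: 0.0233
gripper_force: 59.0
```

>>> {"name": "send_rows", "arguments": {"commands": [[[1.3,2.3,0],0],[[0.9,1.5,0],0],[[0.5,0.9,0],0],[[0.2,0.3,0],0],[[0,0,0],0],[[0,0,0],0]]}}

```text
time: 19.88
tcp_pos: [0.6516, -0.15, 0.157]
orientation: [-2.221, -2.221, 0.001]
ft_force: [-0.4, 0.0, -2.0]
grip_width: 0.0232
gripper_force: 59.1
```

Run:
```python
from h import *
snap('scene','s6');snap('side','d6');snap('wrist','w6')
s=bot.sense(); t=s['tcp_pos'];print(s['time'],t,s['grip_width'],s['ft_force'])
for n in('w6','s6','d6'): print(n,'disc',circ(n,t[:2],t[2]-.019,t[2]-.004,.047,.057),'rim',circ(n,[.6525,-.15],.079,.092,.045,.053))
```

```text
20.0333 [ 0.65164586 -0.15036405  0.15771696] 0.02266338751993635 [ 0.95294464 -0.48856555 -1.49872608]
w6 disc (array([ 0.6525, -0.15  ]), 19) rim (array([ 0.6527, -0.1464]), 8)
s6 disc (array([ 0.6537, -0.1494]), 17) rim (array([ 0.655 , -0.1501]), 14)
d6 disc (array([ 0.6508, -0.1515]), 19) rim (array([ 0.6501, -0.1515]), 17)
```

Centred within 1 mm. Lowering.

>>> {"name": "send_rows", "arguments": {"commands": [[[0,0,0.6],0],[[0,0,1.0],0],[[0,0,1.0],0],[[0,0,1.0],0],[[0,0,0.6],0],[[0,0,0.5],0],[[0,0,0.3],0],[[0,0,0.1],0],[[0,0,0],0]]}}

```text
time: 20.78
tcp_pos: [0.6523, -0.1497, 0.1065]
orientation: [2.221, 2.222, -0.0]
ft_force: [0.8, 0.2, -1.8]
grip_width: 0.0233
gripper_force: 59.1
```

>>> {"name": "send_rows", "arguments": {"commands": [[[0,0,0.1],0],[[0,0,0.1],0],[[0,0,0.1],0],[[0,0,0.05],0],[[0,0,0],0],[[0,0,0],0]]}}

```text
time: 21.28
tcp_pos: [0.6523, -0.1497, 0.103]
orientation: [2.221, 2.222, -0.0]
ft_force: [-0.6, -0.5, -1.8]
grip_width: 0.023
gripper_force: 59.1
```

>>> {"name": "send_rows", "arguments": {"commands": [[[0,0,0.05],0],[[0,0,0.05],0],[[0,0,0.05],0],[[0,0,0.05],0],[[0,0,0.05],0],[[0,0,0],0],[[0,0,0],0]]}}

```text
time: 21.87
tcp_pos: [0.6523, -0.1497, 0.1009]
orientation: [2.221, 2.221, 0.0]
ft_force: [-2.3, 1.0, 5.1]
grip_width: 0.0229
gripper_force: 59.6
```

>>> {"name": "send_rows", "arguments": {"commands": [[[0,0,0.03],0],[[0,0,0],0],[[0,0,0],0],[[0,0,0],0],[[0,0,0],0]], "claw": 0}}

```text
time: 22.28
tcp_pos: [0.6523, -0.1497, 0.1001]
orientation: [-2.221, -2.222, 0.0]
ft_force: [0.8, 0.3, -0.0]
grip_width: 0.0428
gripper_force: 0.0
```

>>> {"name": "send_rows", "arguments": {"commands": [[[0,0,-0.5],0],[[0,0,-1.0],0],[[0,0,-1.5],0],[[0,0,-1.5],0],[[0,0,-1.0],0],[[0,0,-0.5],0],[[0,0,0],0]]}}

```text
time: 22.87
tcp_pos: [0.6527, -0.1498, 0.1618]
orientation: [2.22, 2.22, 0.001]
ft_force: [-0.3, 0.1, 0.5]
grip_width: 0.0428
gripper_force: 0.0
```

>>> {"name": "send_rows", "arguments": {"commands": [[[1,-0.2,0],0],[[2,-0.4,0],0],[[3,-0.6,0],0],[[3.5,-0.73,0],0],[[3.5,-0.73,0],0],[[3.5,-0.73,0],0],[[3.5,-0.73,0],0],[[3.5,-0.73,0],0],[[3.5,-0.73,0],0],[[3.5,-0.73,0],0]], "claw": -1}}

```text
time: 23.7
tcp_pos: [0.5877, 0.1574, 0.1593]
orientation: [-2.221, -2.221, 0.002]
ft_force: [-0.0, 0.2, 0.6]
grip_width: 0.0854
gripper_force: 0.0
```

>>> {"name": "send_rows", "arguments": {"commands": [[[3.5,-0.73,0],0],[[3.5,-0.73,0],0],[[3.5,-0.73,0],0],[[3.5,-0.73,0],0],[[3.5,-0.73,0],0],[[3.0,-0.7,0],0],[[2.0,-0.4,0],0],[[1.2,-0.3,0],0],[[0.7,-0.1,0],0],[[0,0,0],0]]}}

```text
time: 24.53
tcp_pos: [0.537, 0.4, 0.1595]
orientation: [-2.22, -2.222, 0.001]
ft_force: [-0.6, -0.9, 0.4]
grip_width: 0.0854
gripper_force: 0.0
```

>>> {"name": "send_rows", "arguments": {"commands": [[[0,0,0.5],0],[[0,0,0.5],0],[[0,0,0],0],[[0,0,0],0]]}}

```text
time: 24.87
tcp_pos: [0.5379, 0.3983, 0.1497]
orientation: [-2.223, -2.22, 0.002]
ft_force: [-0.9, -0.6, 0.4]
grip_width: 0.086
gripper_force: 0.0
```

Run:
```python
from h import *
a=snap('wrist','w7');b=snap('scene','s7');c=snap('side','d7')
s=bot.sense(); print(s['time'],s['tcp_pos'])
for n in('w7','s7','d7'): print(n,circ(n,[.5377,.3988],.01,.022,.035,.045))
for n in('s7','d7'): print(n,'placed',circ(n,[.6525,-.15],.085,.097,.047,.055),'JScel',circ(n,[.5325,-.385],.056,.07,.033,.041))
cv2.imwrite('pics/c7.png',np.hstack([cv2.resize(a['color'],(400,250)),cv2.resize(c['color'][180:320,300:524],(400,250))])[:,:,::-1])
```

```text
25.0167 [0.53789586 0.39891788 0.15036783]
w7 (array([0.5385, 0.4006]), 23)
s7 (array([0.539 , 0.4012]), 21)
d7 (array([0.5364, 0.3978]), 21)
s7 placed (array([ 0.654 , -0.1488]), 23) JScel (array([ 0.5336, -0.3838]), 23)
d7 placed (array([ 0.652 , -0.1504]), 23) JScel (array([ 0.5301, -0.3859]), 23)
```

View pics/c7.png

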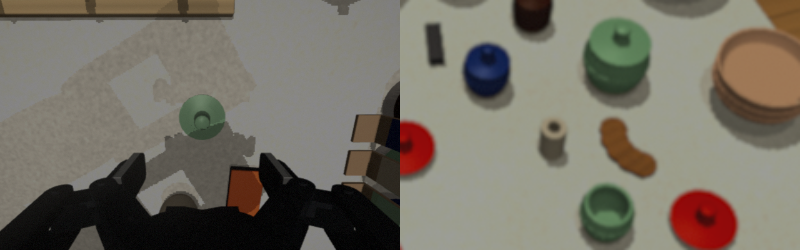

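Side crop: the large celadon lid is home at (618,40). In the wrist view the small celadon lid is at (202,118), between the fingers.

>>> {"name": "send_rows", "arguments": {"commands": [[[0.1,0,2.0],0],[[0,0,2.2],0],[[0,0,2.2],0],[[0,0,2.0],0],[[0,0,1.45],0],[[0,0,1.1],0],[[0,0,0.8],0],[[0,0,0.5],0],[[0,0,0],0],[[0,0,0],0]]}}

```text
time: 25.85
tcp_pos: [0.5379, 0.4004, 0.0283]
orientation: [2.221, 2.221, 0.001]
ft_force: [0.3, -0.3, -0.3]
grip_width: 0.0852
gripper_force: 0.0
```

>>> {"name": "send_rows", "arguments": {"commands": [[[0,0,0],0],[[0,0,0],0],[[0,0,0],0],[[0,0,0],0],[[0,0,0],0],[[0,0,0],0],[[0,0,0],0],[[0,0,0],0]], "claw": 1}}

```text
time: 26.52
tcp_pos: [0.5377, 0.4004, 0.028]
orientation: [2.221, 2.221, 0.0]
ft_force: [-1.3, -0.3, 5.3]
grip_width: 0.0196
gripper_force: 58.7
```

>>> {"name": "send_rows", "arguments": {"commands": [[[0,0,-0.5],0],[[0,0,-1.5],0],[[0,0,-2.5],0],[[0,0,-3.0],0],[[0,0,-3.0],0],[[0,0,-2.5],0],[[0,0,-1.0],0],[[0,0,-0.5],0]]}}

```text
time: 27.18
tcp_pos: [0.5381, 0.4006, 0.1746]
orientation: [2.221, 2.221, 0.004]
ft_force: [0.1, -0.9, -1.2]
grip_width: 0.0201
gripper_force: 58.7
```

>>> {"name": "send_rows", "arguments": {"commands": [[[-1,0,0],0],[[-2,0,0],0],[[-3,0,0],0],[[-3.5,0,0],0],[[-3.5,0,0],0],[[-3.5,0,0],0],[[-3.5,0,0],0],[[-3.5,0,0],0],[[-3.5,0,0],0],[[-3.5,-0.2,0],0]]}}

```text
time: 28.02
tcp_pos: [0.5345, 0.0931, 0.1707]
orientation: [-2.22, -2.22, 0.003]
ft_force: [0.6, 0.3, -1.2]
grip_width: 0.02
gripper_force: 58.7
```

>>> {"name": "send_rows", "arguments": {"commands": [[[-3.5,-0.2,0],0],[[-3.5,0,0],0],[[-3.5,0,0],0],[[-3.5,0,0],0],[[-3.5,0,0],0],[[-3.5,0,0],0],[[-3.5,0,0],0],[[-3.5,0,0],0],[[-3.5,0,0],0],[[-3.5,-0.15,0],0]]}}

```text
time: 28.85
tcp_pos: [0.5308, -0.2564, 0.1706]
orientation: [-2.22, -2.219, 0.001]
ft_force: [0.5, 0.8, -0.4]
grip_width: 0.0197
gripper_force: 58.7
```

>>> {"name": "send_rows", "arguments": {"commands": [[[-3.5,0,0],0],[[-3.5,0,0],0],[[-3.0,0,0],0],[[-1.7,0,0],0],[[-0.9,0,0],0],[[-0.4,0,0.5],0],[[0,0,1],0],[[0,0,0.5],0],[[0,0,0],0],[[0,0,0],0]]}}

```text
time: 29.68
tcp_pos: [0.5323, -0.3835, 0.1523]
orientation: [-2.219, -2.222, 0.0]
ft_force: [-0.1, 0.8, 0.3]
grip_width: 0.0201
gripper_force: 58.7
```

Run:
```python
from h import *
snap('scene','s8');snap('side','d8');snap('wrist','w8')
s=bot.sense(); t=s['tcp_pos'];print(s['time'],t,s['grip_width'],s['ft_force'])
for n in('w8','s8','d8'): print(n,'disc',circ(n,t[:2],t[2]-.019,t[2]-.004,.035,.045),'rim',circ(n,[.5322,-.3848],.056,.07,.033,.041))
```

```text
29.8333 [ 0.53249899 -0.38426745  0.15326147] 0.01985604103022837 [ 0.82058633 -0.0490781  -1.32657581]
w8 disc (array([ 0.5332, -0.3841]), 19) rim (array([ 0.5324, -0.3814]), 12)
s8 disc (array([ 0.5334, -0.3827]), 16) rim (array([ 0.5348, -0.3841]), 16)
d8 disc (array([ 0.5325, -0.3844]), 16) rim (array([ 0.5299, -0.3865]), 18)
```

>>> {"name": "send_rows", "arguments": {"commands": [[[-0.05,0,0.6],0],[[0,0,1.2],0],[[0,0,1.4],0],[[0,0,1.4],0],[[0,0,1.0],0],[[0,0,0.7],0],[[0,0,0.4],0],[[0,0,0.3],0],[[0,0,0],0]]}}

```text
time: 30.58
tcp_pos: [0.5322, -0.3852, 0.0824]
orientation: [-2.221, -2.221, 0.0]
ft_force: [0.3, 1.1, -1.1]
grip_width: 0.0199
gripper_force: 58.7
```

>>> {"name": "send_rows", "arguments": {"commands": [[[0,0,0.1],0],[[0,0,0.1],0],[[0,0,0.05],0],[[0,0,0.05],0],[[0,0,0],0],[[0,0,0],0]]}}

```text
time: 31.08
tcp_pos: [0.5322, -0.3852, 0.0798]
orientation: [2.221, 2.221, -0.0]
ft_force: [0.4, -0.3, -1.1]
grip_width: 0.02
gripper_force: 58.7
```

>>> {"name": "send_rows", "arguments": {"commands": [[[0,0,0.05],0],[[0,0,0.05],0],[[0,0,0.05],0],[[0,0,0.04],0],[[0,0,0],0],[[0,0,0],0]]}}

```text
time: 31.58
tcp_pos: [0.5322, -0.3852, 0.078]
orientation: [2.221, 2.221, -0.0]
ft_force: [-0.4, 0.2, 2.0]
grip_width: 0.0198
gripper_force: 59.1
```

>>> {"name": "send_rows", "arguments": {"commands": [[[0,0,0.03],0],[[0,0,0],0],[[0,0,0],0],[[0,0,0],0],[[0,0,0],0]], "claw": 0}}

```text
time: 32.0
tcp_pos: [0.5322, -0.3852, 0.0775]
orientation: [-2.221, -2.221, 0.0]
ft_force: [-0.1, 1.3, -0.2]
grip_width: 0.0425
gripper_force: 0.0
```

>>> {"name": "send_rows", "arguments": {"commands": [[[0,0,-0.5],0],[[0,0,-1.0],0],[[0,0,-2],0],[[0,0,-2.5],0],[[0,0,-2.5],0],[[0,0,-2.5],0],[[0,0,-1],0],[[0,0,-0.5],0],[[0,0,0],0]]}}

```text
time: 32.75
tcp_pos: [0.5324, -0.3853, 0.2035]
orientation: [2.22, 2.221, -0.0]
ft_force: [-0.4, 0.8, 0.1]
grip_width: 0.0426
gripper_force: 0.0
```

>>> {"name": "send_rows", "arguments": {"commands": [[[-0.5,-1,0],0],[[0,-2,0],0],[[0,-2.5,0],0],[[0,-2.5,0],0],[[0,-2.5,0],0],[[0,-1.5,0],0],[[0,-0.7,0],0],[[0,0,0],0],[[0,0,0],0],[[0,0,0],0]]}}

```text
time: 33.58
tcp_pos: [0.4058, -0.3902, 0.2021]
orientation: [-2.221, -2.222, -0.0]
ft_force: [0.3, -0.4, 0.3]
grip_width: 0.0429
gripper_force: 0.0
```

Run:
```python
from h import *
b=snap('scene','s9');c=snap('side','d9')
print(bot.sense()['time'],bot.sense()['tcp_pos'])
for k,p,h,r in(('Lcob',[.4833,.124],.085,.047),('Scob',[.4567,-.1035],.062,.035),('Lcel',[.6525,-.15],.085,.047),('Scel',[.532,-.385],.062,.035)):
  for n in('s9','d9'):
    q=cloud(load(n)).reshape(-1,3); t=q[(np.hypot(*(q[:,:2]-p).T)<.02)&(q[:,2]<h+.05)]
    print(k,n,circ(n,p,h,h+.013,r,r+.008),'top-rim',np.percentile(t[:,2],97).round(4)-h)
cv2.imwrite('pics/c9.png',np.hstack([cv2.resize(b['color'][160:340,190:390],(400,360)),cv2.resize(c['color'][130:320,300:511],(400,360))])[:,:,::-1])
```

```text
33.6833 [ 0.40588022 -0.39009524  0.20213744]
Lcob s9 (array([0.4846, 0.1243]), 23) top-rim 0.03939999999999999
Lcob d9 (array([0.4949, 0.1245]), 12) top-rim 0.016399999999999998
Scob s9 (array([ 0.4585, -0.104 ]), 23) top-rim 0.03950000000000001Traceback (most recent call last):
  File "<stdin>", line 7, in <module>
    return _quantile_unchecked(
        a, q, axis, out, overwrite_input, method, keepdims, weights)
    return _ureduce(a,
                    func=_quantile_ureduce_func,
    ...<5 lines>...
                    overwrite_input=overwrite_input,
                    method=method)
    r = func(a, **kwargs)
    result = _quantile(arr,
                       quantiles=q,
    ...<2 lines>...
                       out=out,
                       weights=wgt)
    slices_having_nans = np.isnan(arr[-1, ...])
                                  ~~~^^^^^^^^^
IndexError: index -1 is out of bounds for axis 0 with size 0
```

Run:
```python
from h import *
b=load('s9')
for k,p,h,r in(('Lcob',[.4833,.124],.085,.047),('Scob',[.4567,-.1035],.062,.035),('Lcel',[.6525,-.15],.085,.047),('Scel',[.532,-.385],.062,.035)):
    n='s9';q=cloud(load(n)).reshape(-1,3); t=q[(np.hypot(*(q[:,:2]-p).T)<.02)&(q[:,2]<h+.05)]
    print(k,circ(n,p,h,h+.013,r,r+.008),'top-rim',(np.percentile(t[:,2],97)-h).round(4))
cv2.imwrite('pics/c9.png',cv2.resize(b['color'][150:340,180:400],(800,600),interpolation=cv2.INTER_CUBIC)[:,:,::-1])
```

```text
Lcob (array([0.4846, 0.1243]), 23) top-rim 0.0394
Scob (array([ 0.4585, -0.104 ]), 23) top-rim 0.0395
Lcel (array([ 0.654, -0.149]), 23) top-rim 0.0394
Scel (array([ 0.5339, -0.3849]), 23) top-rim 0.0388
```

View pics/c9.png

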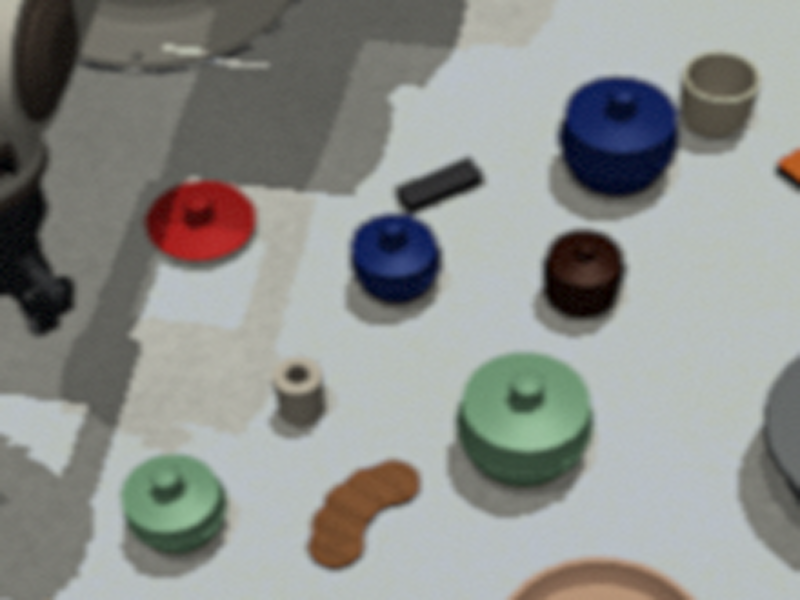

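All four lids sit level on their jars (knobs at (622,103), (394,238), (527,389), (167,482)), each about 39 mm from rim to knob top where 37 is nominal. The gripper is clear, so I'm handing in.

```bash
python3 -c "
from cell import order
print(order.finish_job())"
```

```text
the job is handed in; nothing more can be done
None
```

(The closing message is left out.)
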